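# Unlock the topping chest and hold its lid at the balance point

### The arm

A 6-joint arm with a two-finger parallel gripper is mounted at the origin on the work surface. World frame = base frame: x ahead of the robot, y to its left, z up, the work surface at z = 0. Lengths are in m, angles in rad, forces in N, time in s.
With the tool pointing down it reaches from about 0.3 to 0.775 m from the base axis. Payload 14.6 kg.
Tool frame: the origin (TCP) lies midway between the tips of the shut fingers; the grasp point (between the pads) lies 19 mm behind it (ctrl.hold_point_z is the distance from the TCP to the grasp point, in m); z points along the fingers, x is the direction in which the jaws open and shut, and the axes are right-handed (so a half turn about z gives the same grasp; the last joint's range is limited). The gripper opens to 94 mm and grips with 3 to 60 N. Pads are 16 mm wide; open, the fingers measure 119 mm over their backs; the gripper's body (75 mm by 177 mm) begins 78 mm behind the grasp point.
Start: joints at [-1.36, 0.3, 1.521, -0, 1.321, -0.067], TCP at [0.151, -0.529, 0.172] pointing down, gripper open.
Joint ranges: [-3.03, 3.03], [-0.79, 2.21], [0.23, 2.52], [-1.04, 4.18], [0, 3.07], [-2.55, 2.55]. Speed limits (rad/s): [2.22, 2.22, 2.57, 3.14, 3.14, 3.14].

### API

Orientations are given as [roll, pitch, yaw] about the fixed x, y, z axes, in that order (R = Rz(yaw) Ry(pitch) Rx(roll)).
In Python, from station import ctrl, viewer, ticket, nets gives the robot as it stands.
- The arm moves only by the tool carry_out, never from a script. Its argument "commands" is one flat list of numbers, 7 for each row, row after row: the closure, from -1 (fully open) to 1 (shut), so that 0 is half open, then the shift along the world's x, y, z in cm, then the turn, a rotation vector about the world's x, y, z in rad. In form: [gripper, tx, ty, tz, ax, ay, az, gripper, tx, ty, tz, ax, ay, az, ...]. A call has 1 to 12 rows; each row is the pose to reach, as a shift and turn from the pose measured when the call began; what a row does not reach only later rows make up. A row lasts 1/12 s, in which the tool goes at most 41.7 mm and 7.16 degrees, less where a joint would pass 70% of its speed; a pose out of reach is approached as far as the arm can. A call with a gripper value outside its range is refused whole. The fingers move at their own pace and stop on an object; "force" is the grip in N (left out, the last holds). Time passes only in rows, so rows that repeat a pose let the fingers close. It gives the time, the measured TCP pose, the force and the opening at its end, in the units of the state.
- ctrl.get_obs(): the state, without advancing time (a new reading comes with each control period).
- viewer.camera(name): name is "scene" or "top"; returns (picture, depth): 420x560x3 uint8, blue, green, red; 420x560 float32, m along the optical axis (not along the pixel's ray), 0 where there is no reading.
- viewer.camera_info(name): a dict with "fx", "fy", "cx", "cy" (pixels), "D" ([k1, k2, p1, p2, k3] as OpenCV has them; the pictures are not rectified), "R" (3x3) and "t" (3): a world point X has camera coordinates R X + t. Camera axes: x right, y down, z forward; pixel columns grow to the right and rows downward; lengths in m; the calibration is good to about 2 mm. A picture is of the moment at which its call begins. camera_info takes no time and is no camera call.
- ticket.hand_in(): hands the job in, once; it reports no verdict.
Trained networks look in the newest picture that a camera, given by its name, has taken for a name from the list of things; names that differ only in an ending like _2 or _b are one class to them, and where a whole thing is asked for, a point or a joint stands for the part that bears it (a point fixed in the world has none). Each returns a list of dicts, best first, with "confidence" (0 to 1); they miss things now and then, are a little off and sometimes report something else, mostly with a low value. They report only what shows in the picture. A call takes as long as a camera call.
- nets.silhouettes(camera, thing): "region" (420x560 bool, what is visible of it) and "extent" ([left, top, right, bottom] in pixels, round what is visible of it).
The state is a dict: "time_s": time; "qpos": joint angles; "joint_vel": joint speeds; "tau": joint torques, N m; "ee_pos": TCP position; "eef_rot": TCP orientation; "force": force on the tool from outside, world axes, zero at the start; "moment": the same for the moment, N m; "grip_width": finger opening in m.
Only numpy, scipy, OpenCV 4.12 (cv2) and the standard library are available. Lean on these libraries where they do the work, as an engineer would, in place of code of your own. Each camera call takes 0.05 s, during which the arm holds its last target. There are 200 camera calls.

### The job

Unlock the steel topping chest: take the key out of its wooden block, push it fully home in the brass lock beside the lid, turn it clockwise as far as it goes and leave it there. Then take the lid by its bar and raise it smoothly to its balance point, a little short of upright: it has no stay, so short of that it drops shut and beyond it falls over backwards onto the glass rack behind, and it must do neither. Finish while still gripping the bar and holding the lid still at that balance point, so that a colleague has both hands free to fill the empty pans; leave the other things on the counter as they are.

Things in the scene. Friction and masses are not known exactly. Their poses are not given: they have to be found in the camera images.
- key: Loose key, 60 g, standing in the wooden block. Brass shank 10 mm square reaching 27 mm below the origin (last 4 mm 7.5 mm wide), round collar of radius 12 mm, 4 mm thick, then a flat black grip from 8 to 46 mm above the origin, 12 mm thick along the key's x, 34 mm wide along its y. Origin: centre of the collar's underside; z up the key to the grip. Fits the lock in any of 4 quarter turns.
- key_block: Dark wooden block that keeps the key, fixed, 70 x 70 x 42 mm high, with a 12 mm square hole 34 mm deep in the middle of its top, sides along its own x and y. Origin: centre of the underside.
- lock_mouth (a point): Centre of the lock's square socket at the flat top of the round brass barrel (43 mm across, 133 mm above the counter, 48 mm above the steel housing at the chest's left end). Socket 11.4 mm square, 32 mm deep, sides along the point's x and y, which turn with the barrel; z up. The key is home when its collar sits on the barrel (key origin at this point).
- lock (a joint): Turn of the barrel, rad, clockwise from above. 0 is locked: its brass dog points to the lid and lies over a tab on the lid's side, so the lid cannot rise. 1.25 is the stop: the dog points to the chest's front and the lid is free. Starts between 0 and 0.15; friction 0.05 N m, stays where left.
- lid (a joint): Lid angle, rad. 0: shut, level. It swings up and away from the robot about the chest's rear rim; 1.95: fallen over backwards. Steel slab 180 mm deep, 318 wide, 24 thick plus a 10 mm raised panel, 0.5 to 0.9 kg, hinge almost frictionless. It balances at 1.39 rad (about 80 degrees), its centre of mass right above the hinge: below that it falls shut, beyond that over backwards.
- lid_bar (a point): Centre of the lid's bar handle: round steel bar, 13 mm thick, 150 mm long, parallel to the hinge, on two stubs at its ends, with a 33 mm gap to the lid's front edge. Moves with the lid; shut, it is 129 mm above the counter, 220 mm in front of the hinge and 13 mm above it. y runs along the bar; x and z turn with the lid.
- lid_hinge (a point): Point on the lid's hinge line behind the middle of the bar, at the chest's rear rim, 116 mm above the counter. y runs along the hinge; with the lid shut, x points level from the bar to the hinge; it turns with the lid.
- mixing_cup: Ribbed steel mixing cup, 112 mm wide at the rim and 175 mm high, loose bystander. Origin: centre of the underside.
- tumbler_left: Thick glass malt tumbler left of the chest, 84 mm wide and 150 mm high, loose bystander. Origin: centre of the underside.
- tumbler_right: A second, equal glass malt tumbler, right of the chest, loose bystander. Origin: centre of the underside.
- sugar_bowl: Mint-green ceramic sugar bowl with lid, 84 mm wide and 85 mm high, loose bystander near the key block. Origin: centre of the underside.
- soda_spoon: Long stainless soda spoon, 230 mm, lying on the counter, loose bystander. Its x runs along the handle towards the bowl of the spoon.

How it is judged:
By the outcome, as a careful person would: the job done as asked, in the order asked, and still so for the second after the job is handed in, while the arm keeps its last pose, push and grip.
It also fails if it takes over 58 s, if anything falls off the work surface, if the arm or the gripper's body presses on something with over 40 N, if the wrist force passes 120 N, or if a joint passes its speed limit or range.

## Working session

There is one attempt and no reset: what is moved stays moved. The work goes in short steps, Python scripts to look and compute and a tool call to move; the robot and the scene stay as the last step left them, time stands still between calls to the robot, and variables do not carry over. Pictures are saved under pics/ and viewed, about 8 in all and at most 12, crops included, and the job is handed in when it is done.

Besides the shell and the picture viewer there is one more tool, called after ">>>" as name(argument=value, ...) on one line, values as JSON. carry_out: Moves the arm, as the interface text tells. Its arguments: {"type":"object","properties":{"commands":{"type":"array","items":{"type":"number"}},"force":{"type":"number"}},"required":["commands"]}

```bash
mkdir -p pics; ls; cat > h.py <<'E'
from station import ctrl, viewer, ticket, nets
import numpy as np, cv2
def cloud(name, depth):
    i=viewer.camera_info(name); K=np.array([[i['fx'],0,i['cx']],[0,i['fy'],i['cy']],[0,0,1]])
    h,w=depth.shape; u,v=np.meshgrid(np.arange(w),np.arange(h))
    n=cv2.undistortPoints(np.stack([u,v],-1).reshape(-1,1,2).astype(np.float64),K,np.array(i['D'],float)).reshape(h,w,2)
    P=np.dstack([n*depth[...,None],depth])
    X=(P-np.array(i['t']).ravel())@np.array(i['R'])
    X[depth==0]=np.nan
    return X
def snap(name,fn=None):
    p,d=viewer.camera(name)
    if fn: cv2.imwrite('pics/'+fn,p)
    return p,d,cloud(name,d)
E
python3 - <<'E'
from h import *
for c in ['scene','top']:
    p,d,X=snap(c,c+'0.png'); np.save(c+'0.npy',X)
    print(c,np.round(-np.array(viewer.camera_info(c)['R']).T@np.array(viewer.camera_info(c)['t']).ravel(),3),viewer.camera_info(c)['fx'])
    for t in ['key','key_block','lock','lid_bar','lid','mixing_cup','tumbler_left','sugar_bowl','soda_spoon']:
        for r in nets.silhouettes(c,t)[:2]:
            q=X[r['region']]; q=q[~np.isnan(q[:,0])]
            print(t,round(r['confidence'],2),r['extent'],np.round(np.median(q,0),3) if len(q) else '',np.round(np.percentile(q,[3,97],axis=0),3).tolist() if len(q) else '')
print(ctrl.get_obs(), ctrl.hold_point_z)
E
```

```text
pics
scene [1.114 0.704 0.966] 454.72693636668464
key 0.66 [355.6, 294.3, 364.9, 313.1] [0.593 0.295 0.075] [[0.586, 0.281, 0.046], [0.596, 0.308, 0.09]]
key_block 0.68 [343.7, 295.1, 379.2, 334.8] [0.607 0.306 0.04 ] [[0.556, 0.262, 0.004], [0.626, 0.328, 0.045]]
lock 0.84 [280.5, 212.4, 292.9, 240.0] [0.62  0.029 0.127] [[0.602, -0.013, 0.093], [0.634, 0.043, 0.136]]
lid_bar 0.86 [212.6, 136.8, 315.8, 223.0] [ 0.578 -0.142  0.145] [[0.448, -0.321, 0.128], [0.664, -0.019, 0.155]]
lid 0.57 [214.4, 139.5, 312.4, 219.7] [ 0.578 -0.144  0.145] [[0.444, -0.324, 0.123], [0.665, -0.02, 0.155]]
mixing_cup 0.72 [410.6, 313.6, 445.3, 349.6] [0.51  0.433 0.064] [[0.468, 0.394, 0.03], [0.536, 0.464, 0.082]]
tumbler_left 0.65 [378.1, 333.9, 422.9, 397.9] [0.646 0.466 0.106] [[0.608, 0.429, 0.013], [0.682, 0.502, 0.151]]
sugar_bowl 0.71 [411.7, 316.1, 445.3, 348.8] [0.509 0.434 0.064] [[0.47, 0.395, 0.034], [0.535, 0.464, 0.082]]
soda_spoon 0.77 [293.4, 302.4, 334.2, 380.1] [0.733 0.32  0.006] [[0.69, 0.174, 0.001], [0.756, 0.37, 0.01]]
soda_spoon 0.66 [337.8, 295.4, 380.4, 333.8] [0.605 0.305 0.
[... 1163 characters left out ...]
.591, -0.015, 0.087], [0.632, 0.04, 0.137]]
{'time_s': 1.0, 'qpos': array([-1.35957400e+00,  2.99891221e-01,  1.52102161e+00, -1.39735446e-05,
        1.32070072e+00, -6.65984676e-02]), 'joint_vel': array([ 0.00253797, -0.00037603,  0.00096311, -0.00058635,  0.00164896,
        0.00057919]), 'tau': array([-1.16811796e-03, -5.31663001e+01, -3.52907932e+01,  7.08600995e-02,
        2.15011078e-02, -1.34819004e-05]), 'ee_pos': array([ 0.1508332 , -0.52889268,  0.17224125]), 'eef_rot': array([ 3.14158054e+00,  2.17540769e-05, -1.29297208e+00]), 'force': array([0.03292375, 0.2039631 , 0.35036761]), 'moment': array([ 0.01772111, -0.01194032,  0.00378747]), 'grip_width': 0.09377630321323002} 0.0188
```

```bash
ls pics
```

```text
scene0.png
top0.png
```

```bash
python3 - <<'E'
from h import *
a=cv2.imread('pics/top0.png');b=cv2.imread('pics/scene0.png')
A=cv2.resize(a[140:290,70:420],None,fx=2.2,fy=2.2,interpolation=cv2.INTER_CUBIC)[:, :770]
B=cv2.resize(b[190:350,230:450],None,fx=1.6,fy=1.6,interpolation=cv2.INTER_CUBIC)
B=cv2.resize(b[120:400,190:450],None,fx=0.95,fy=0.95)
o=np.zeros((600,770,3),np.uint8);o[:A.shape[0],:A.shape[1]]=A;o[332:332+B.shape[0],:B.shape[1]]=B
C=cv2.resize(b[280:345,325:395],None,fx=4,fy=4,interpolation=cv2.INTER_CUBIC);o[332:592,260:540]=C
D=cv2.resize(b[200:260,260:315],None,fx=4,fy=4,interpolation=cv2.INTER_CUBIC);o[332:572,545:765]=D
cv2.imwrite('pics/c1.png',o)
for n in ['top0','scene0']:
    X=np.load(n+'.npy')
    def box(x0,x1,y0,y1,z0,z1):
        m=(X[...,0]>x0)&(X[...,0]<x1)&(X[...,1]>y0)&(X[...,1]<y1)&(X[...,2]>z0)&(X[...,2]<z1); return X[m]
    def rp(nm,q):
        if len(q)<4: print(n,nm,len(q));return
        r=cv2.minAreaRect((q[:,:2]*1000).astype(np.float32)); print(n,nm,len(q),np.round(q.mean(0),4),'rect',np.round(r[0],1),np.round(r[1],1),round(r[2],1))
    rp('keytop',box(.54,.66,.24,.34,.055,.12)); rp('key hi',box(.54,.66,.24,.34,.08,.12))
    rp('blocktop',box(.53,.66,.23,.36,.036,.048))
    rp('lock',box(.57,.65,-.03,.06,.122,.145))
    rp('lid top',box(.4,.75,-.4,0,.14,.16)); 
    rp('front',box(.3,.55,-.4,0.05,.115,.14))
E
```

```text
top0 keytop 68 [0.5855 0.2884 0.0803] rect [586.3 289.5] [30.9 12.5] 89.5
top0 key hi 44 [0.5866 0.2903 0.0866] rect [586.3 289.5] [30.9 12.5] 89.5
top0 blocktop 447 [0.5863 0.2884 0.0418] rect [587.2 289.6] [71.2 70.2] 6.2
top0 lock 281 [0.608  0.0077 0.1332] rect [607.1   6.5] [69.6 73. ] 0.6
top0 lid top 6529 [ 0.5619 -0.179   0.1482] rect [ 542.4 -176.2] [317.7 222.4] 81.8
top0 front 1125 [ 0.4715 -0.1714  0.1323] rect [ 484.1 -173.5] [128.7 325.6] 0.2
scene0 keytop 157 [0.5917 0.2938 0.0766] rect [589.3 292.3] [13.5 33.7] 2.7
scene0 key hi 75 [0.5903 0.2927 0.086 ] rect [589.2 292. ] [13.2 33.1] 2.7
scene0 blocktop 583 [0.5953 0.2964 0.0418] rect [588.4 291.5] [73.4 71.9] 4.9
scene0 lock 373 [0.6096 0.0012 0.1326] rect [609.9   7. ] [73.7 78.6] 89.9
scene0 lid top 4137 [ 0.5747 -0.1609  0.1484] rect [ 548.3 -175.9] [319.9 217.1] 82.0
scene0 front 380 [ 0.4745 -0.1117  0.1326] rect [ 484.1 -171.5] [328.4 117.8] 87.5
```

View pics/c1.png

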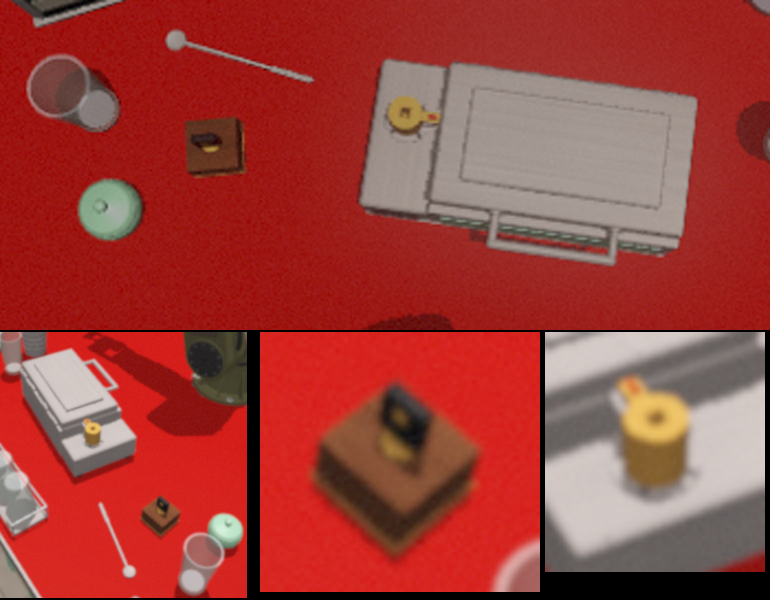

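```bash
cat >> h.py <<'E'
def onplane(name,uv,z):
    i=viewer.camera_info(name); K=np.array([[i['fx'],0,i['cx']],[0,i['fy'],i['cy']],[0,0,1]])
    n=cv2.undistortPoints(np.array(uv,float).reshape(-1,1,2),K,np.array(i['D'],float)).reshape(-1,2)
    R=np.array(i['R']);t=np.array(i['t']).ravel(); c=-R.T@t; r=np.c_[n,np.ones(len(n))]@R
    return c+r*((z-c[2])/r[:,2])[:,None]
def ortho(name,img,cx,cy,z,half=.05,s=.00025):
    # rectified view of plane z; up=+x, left=+y
    i=viewer.camera_info(name); K=np.array([[i['fx'],0,i['cx']],[0,i['fy'],i['cy']],[0,0,1]])
    a=np.arange(-half,half,s); gx,gy=np.meshgrid(cx-a,cy-a,indexing='ij')
    P=np.stack([gx,gy,np.full_like(gx,z)],-1).reshape(-1,1,3)
    uv,_=cv2.projectPoints(P,cv2.Rodrigues(np.array(i['R'],float))[0],np.array(i['t'],float).ravel(),K,np.array(i['D'],float))
    uv=uv.reshape(*gx.shape,2).astype(np.float32)
    return cv2.remap(img,uv[...,0],uv[...,1],cv2.INTER_CUBIC)
E
python3 - <<'E'
from h import *
T=cv2.imread('pics/top0.png');S=cv2.imread('pics/scene0.png')
tiles=[ortho(n,I,x,y,z,.04,.0002) for n,I in [('top',T),('scene',S)] for x,y,z in [(.587,.29,.092),(.608,.018,.133)]]
tiles=[cv2.resize(t,(300,300)) for t in tiles]
for t in tiles:
    for k in range(0,300,75): cv2.line(t,(k,0),(k,6),(255,255,255),1);cv2.line(t,(0,k),(6,k),(255,255,255),1)
    cv2.line(t,(145,150),(155,150),(0,255,0),1);cv2.line(t,(150,145),(150,155),(0,255,0),1)
cv2.imwrite('pics/c2.png',np.vstack([np.hstack(tiles[:2]),np.hstack(tiles[2:])]))
# lid top: fit rect/hinge
for n in ['top','scene']:
    X=np.load(n+'0.npy'); I=cv2.imread(f'pics/{n}0.png'); hsv=cv2.cvtColor(I,cv2.COLOR_BGR2HSV)
    y=(hsv[...,0]>15)&(hsv[...,0]<35)&(hsv[...,1]>90)&(X[...,0]>.55)&(X[...,0]<.66)&(X[...,1]>-.03)&(X[...,1]<.07)&(X[...,2]>.127)
    q=X[y]; print(n,'brass top',y.sum(),np.round(q.mean(0),4),cv2.minEnclosingCircle((q[:,:2]*1000).astype(np.float32)))
    m=(X[...,2]>.138)&(X[...,2]<.149)&(X[...,0]>.4)&(X[...,1]<-.0)
    m2=cv2.morphologyEx(m.astype(np.uint8),cv2.MORPH_OPEN,np.ones((5,5)))>0
    q=X[m2]; print('lid',np.round(np.percentile(q[:,2],[5,50,95]),4),cv2.minAreaRect((q[:,:2]*1000).astype(np.float32)))
    # bar: in front of lid
    e=np.array([np.cos(-.14),np.sin(-.14)]); f=np.array([-e[1],e[0]])
    s=X[...,:2]@e; t=X[...,:2]@f
    for smin in [.37]:
        mm=(s>smin)&(s<.468)&(t>-.25)&(t<.0)&(X[...,2]>.12)&(X[...,2]<.14)
        q=X[mm]; print('bar',mm.sum(),np.round(q.mean(0),4),'s pct',np.round(np.percentile(q[:,:2]@e,[3,20,50,80,97]),4),'t',np.round(np.percentile(q[:,:2]@f,[2,98]),4), np.round(np.percentile(q[:,2],[10,50,90]),4))
E
```

```text
top brass top 186 [0.6106 0.0187 0.1325] ((609.4144287109375, 9.392393112182617), 34.1781005859375)
lid [0.1387 0.142  0.146 ] ((563.6714477539062, -179.96539306640625), (317.2190246582031, 177.56484985351562), 82.22454071044922)
bar 305 [ 0.4359 -0.1611  0.134 ] s pct [0.4474 0.4497 0.4537 0.4582 0.4652] t [-0.1767 -0.0196] [0.1302 0.1341 0.1376]
scene brass top 183 [0.6139 0.0203 0.1327] ((617.0933837890625, 12.951933860778809), 30.319692611694336)
lid [0.1396 0.1427 0.1459] ((566.1571655273438, -179.28353881835938), (321.51483154296875, 181.83749389648438), 81.73682403564453)
bar 176 [ 0.4412 -0.1555  0.1344] s pct [0.4518 0.4555 0.4589 0.4616 0.4654] t [-0.1731 -0.0186] [0.1306 0.1348 0.1376]
```

View pics/c2.png

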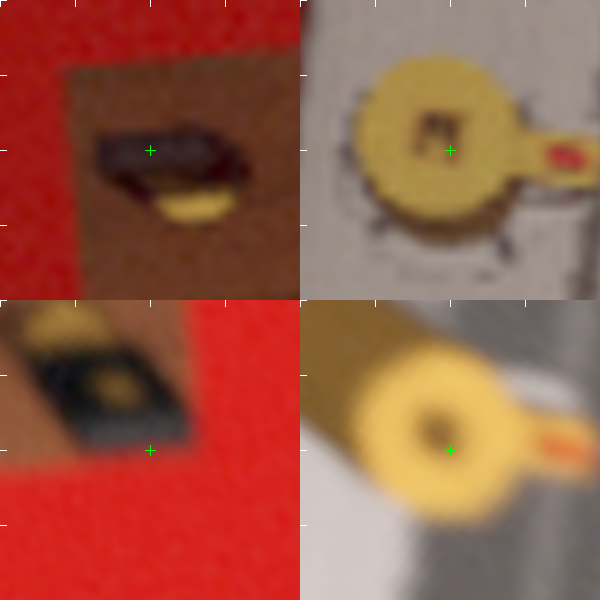

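>>> carry_out(commands=[-1,0,0,14,0,0,0,-1,0,0,14,0,0,0,-1,0,0,14,0,0,0,-1,0,0,14,0,0,0,-1,44,82,10,0,0,1.36,-1,44,82,10,0,0,1.36,-1,44,82,10,0,0,1.36,-1,44,82,10,0,0,1.36,-1,44,82,10,0,0,1.36,-1,44,82,10,0,0,1.36,-1,44,82,10,0,0,1.36,-1,44,82,10,0,0,1.36], force=30)

```text
time_s: 2.0
ee_pos: [0.3086, -0.2336, 0.2981]
eef_rot: [3.141, -0.001, -0.287]
force: [1.5, -0.7, 1.0]
grip_width: 0.0942
```

>>> carry_out(commands=[-1,28,52.5,-2,0,0,0.357,-1,28,52.5,-2,0,0,0.357,-1,28,52.5,-2,0,0,0.357,-1,28,52.5,-2,0,0,0.357,-1,28,52.5,-2,0,0,0.357,-1,28,52.5,-2,0,0,0.357,-1,28,52.5,-2,0,0,0.357,-1,28,52.5,-2,0,0,0.357,-1,28,52.5,-2,0,0,0.357,-1,28,52.5,-2,0,0,0.357,-1,28,52.5,-2,0,0,0.357,-1,28,52.5,-2,0,0,0.357])

```text
time_s: 3.0
ee_pos: [0.5435, 0.2079, 0.2812]
eef_rot: [3.141, -0.001, 0.07]
force: [0.9, -0.1, 0.4]
grip_width: 0.0942
```

>>> carry_out(commands=[-1,0,0,0,0,0,0,-1,0,0,0,0,0,0,-1,0,0,0,0,0,0])

```text
time_s: 3.25
ee_pos: [0.5433, 0.2076, 0.281]
eef_rot: [3.141, -0.001, 0.07]
force: [0.0, -0.8, 0.6]
grip_width: 0.0938
```

>>> carry_out(commands=[-1,4.5,8.3,-4,0,0,0,-1,4.5,8.3,-8,0,0,0,-1,4.5,8.3,-10,0,0,0,-1,4.5,8.3,-12,0,0,0,-1,4.5,8.3,-15,0,0,0,-1,4.5,8.3,-17,0,0,0,-1,4.5,8.3,-19,0,0,0,-1,4.5,8.3,-20.5,0,0,0,-1,4.5,8.3,-21.8,0,0,0,-1,4.5,8.3,-22.6,0,0,0,-1,4.5,8.3,-22.6,0,0,0,-1,4.5,8.3,-22.6,0,0,0])

```text
time_s: 4.25
ee_pos: [0.5886, 0.2903, 0.0558]
eef_rot: [3.141, -0.001, 0.07]
force: [0.2, -0.7, 0.2]
grip_width: 0.094
```

```bash
python3 - <<'E'
from h import *
a,_,_=snap('scene');b,_,_=snap('top')
A=cv2.resize(a[260:345,310:410],(470,400),interpolation=cv2.INTER_CUBIC);B=cv2.resize(b[180:240,140:215],(500,400),interpolation=cv2.INTER_CUBIC)[:,:330]
cv2.imwrite('pics/c3.png',np.hstack([A,B])); print(ctrl.get_obs()['ee_pos'])
E
```

```text
[0.58890656 0.29062082 0.05638879]
```

View pics/c3.png

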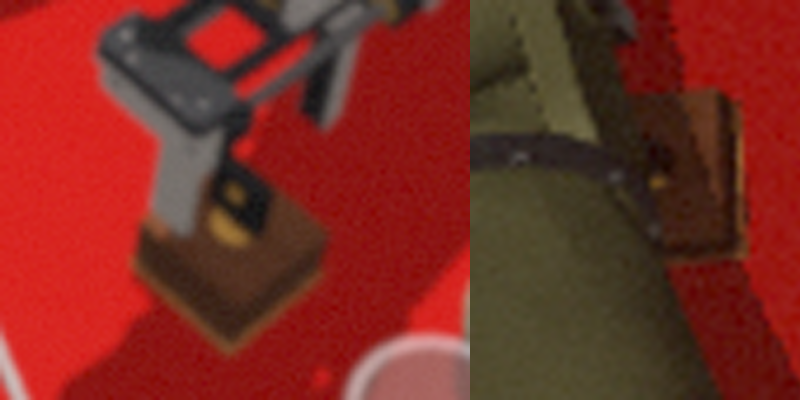

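>>> carry_out(commands=[0.3,0,0,-0.2,0,0,0,0.6,0,0,-0.2,0,0,0,1,0,0,-0.2,0,0,0,1,0,0,-0.2,0,0,0,1,0,0,-0.2,0,0,0,1,0,0,-0.2,0,0,0,1,0,0,-0.2,0,0,0,1,0,0,-0.2,0,0,0], force=35)

```text
time_s: 5.02
ee_pos: [0.5889, 0.2906, 0.0544]
eef_rot: [3.142, -0.002, 0.07]
force: [-0.7, -0.0, -0.6]
grip_width: 0.0442
```

>>> carry_out(commands=[1,0,0,0,0,0,0,1,0,0,0,0,0,0,1,0,0,0,0,0,0,1,0,0,0,0,0,0,1,0,0,0,0,0,0,1,0,0,0,0,0,0,1,0,0,0,0,0,0,1,0,0,0,0,0,0])

```text
time_s: 5.68
ee_pos: [0.59, 0.2909, 0.0557]
eef_rot: [-3.141, -0.005, 0.07]
force: [2.0, -0.8, 7.0]
grip_width: 0.0006
```

```bash
python3 - <<'E'
from h import *
a,_,_=snap('scene')
A=cv2.resize(a[260:345,310:410],(470,400),interpolation=cv2.INTER_CUBIC)
cv2.imwrite('pics/c4.png',A); print(ctrl.get_obs())
E
```

```text
{'time_s': 5.7333, 'qpos': array([ 4.02878317e-01,  6.40718563e-01,  1.30432672e+00, -1.11027094e-03,
        1.19119718e+00,  3.33234583e-01]), 'joint_vel': array([-0.00158756,  0.00080467,  0.00015238, -0.00015845,  0.00114575,
       -0.00121318]), 'tau': array([ 8.90441090e-01, -6.48904467e+01, -2.99593699e+01,  3.98433711e-01,
        4.18988289e-01, -1.50484804e-03]), 'ee_pos': array([0.58996299, 0.29088121, 0.05577323]), 'eef_rot': array([-3.14081924, -0.0053937 ,  0.0700503 ]), 'force': array([1.96420174, 0.08649178, 6.41761084]), 'moment': array([-0.16352545, -0.50213686,  0.01716702]), 'grip_width': 0.00023214705040308498}
```

View pics/c4.png

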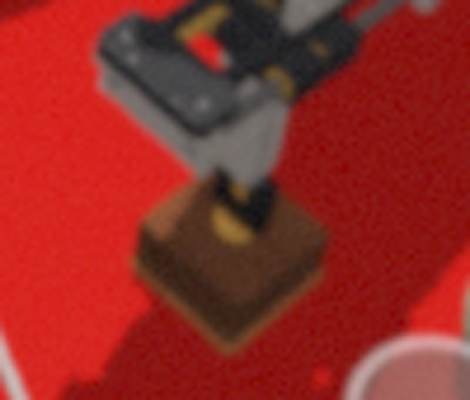

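```bash
python3 - <<'E'
from h import *
a,d,X=snap('scene')
for v in range(288,314,2):
    print(v,' '.join('%3d/%3d/%3d'%tuple(np.round(X[v,u]*1000)) if d[v,u] else '   -   ' for u in range(350,372,2)))
E
```

```text
288 674/324/222 672/327/224 668/329/223 661/329/217 602/285/125 601/290/130 601/296/136 597/299/136 591/300/133 581/297/122 501/243/  3
290 672/324/213 674/330/222 667/330/216 660/329/209 600/285/117 601/292/125 602/298/131 596/299/128 586/297/119 582/299/117 504/246/  0
292 666/319/197 672/330/214 664/328/206 601/281/104 601/287/111 602/294/119 600/297/122 597/301/123 585/298/111 580/299/109 509/251/  1
294 667/321/193 666/326/197 664/329/199 602/283/100 602/289/107 601/294/111 601/300/118 593/299/110 587/300/107 580/300/101 513/256/  1
296 560/230/  0 666/327/192 662/328/189 593/277/ 78 599/288/ 96 601/295/105 599/300/109 592/300/103 584/299/ 96 522/258/  1 515/259/ -3
298 588/255/ 42 583/258/ 41 580/261/ 43 591/277/ 68 592/283/ 76 590/288/ 80 599/301/102 591/300/ 94 584/300/ 90 577/301/ 85 521/264/ -1
300 593/261/ 44 588/263/ 42 584/266/ 42 593/279/ 65 595/287/ 75 592/291/ 77 591/295/ 81 590/300/ 86 588/304/ 89 582/305/ 85 527/270/  2
302 595/264/ 41 591/267/ 41 587/270/ 41 592/280/ 57 593/286/ 64 592/292/ 70 591/296/ 74 590/302/ 81 588/306/ 82 583/308/ 82 557/294/ 44
304 601/270/ 44 596/272/ 42 593/276/ 45 587/277/ 40 592/287/ 56 591/293/ 63 592/299/ 70 591/304/ 75 589/308/ 79 580/307/ 69 560/297/ 42
306 605/275/ 45 600/277/ 43 594/278/ 40 593/283/ 45 591/288/ 49 592/294/ 57 591/299/ 61 590/304/ 67 586/307/ 67 569/300/ 44 563/301/ 41
308 608/278/ 43 602/280/ 40 601/284/ 44 598/288/ 46 596/293/ 50 591/295/ 49 592/301/ 57 589/305/ 59 586/308/ 60 571/303/ 42 567/306/ 42
310 612/283/ 44 607/284/ 41 604/288/ 42 601/292/ 44 597/295/ 45 596/300/ 50 591/302/ 49 588/305/ 50 577/303/ 37 576/308/ 43 571/310/ 42
312 615/286/ 41 611/290/ 43 607/292/ 41 604/296/ 44 599/297/ 41 595/301/ 42 593/304/ 44 586/305/ 40 581/307/ 38 578/311/ 40 575/314/ 41
```

>>> carry_out(commands=[1,0,0,3,0,0,0,1,0,0,6,0,0,0,1,0,0,9,0,0,0,1,0,0,10,0,0,0,1,0,0,10,0,0,0,1,0,0,10,0,0,0])

```text
time_s: 6.28
ee_pos: [0.5898, 0.2908, 0.1548]
eef_rot: [-3.141, -0.005, 0.07]
force: [-0.1, -0.2, -0.8]
grip_width: 0.0003
```

```bash
python3 - <<'E'
from h import *
a,d,X=snap('scene')
o=ctrl.get_obs(); print(o['ee_pos'],o['eef_rot'],o['force'],o['grip_width'])
m=(abs(X[...,0]-.588)<.045)&(abs(X[...,1]-.29)<.03)&(X[...,2]>.1)&(X[...,2]<.24)
q=X[m]
for z in np.arange(.10,.24,.01):
    s=q[abs(q[:,2]-z)<.005]
    if len(s): print(round(z,3),len(s),np.round(s.min(0),3),np.round(s.max(0),3))
cv2.imwrite('pics/c5.png',cv2.resize(a[210:345,300:420],(533,600),interpolation=cv2.INTER_CUBIC))
E
```

```text
[0.58936889 0.29058996 0.15382109] [ 3.14155966e+00 -3.12092967e-03  7.00065364e-02] [ 0.29386494 -0.29269678 -0.70075813] 0.0008152299606164179
0.19 9 [0.576 0.297 0.189] [0.596 0.301 0.195]
0.2 33 [0.578 0.281 0.195] [0.603 0.301 0.205]
0.21 42 [0.576 0.281 0.205] [0.602 0.301 0.215]
0.22 43 [0.577 0.282 0.215] [0.602 0.301 0.225]
0.23 39 [0.577 0.283 0.225] [0.603 0.301 0.234]
```

View pics/c5.png

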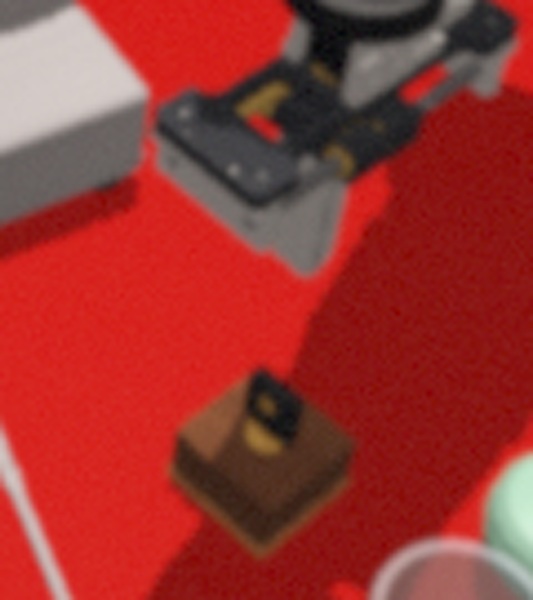

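>>> carry_out(commands=[0,0,0,0,0,0,0,0,0,0,0,0,0,0,0,0,0,0,0,0,0,0,0,0,0,0,0,0,0,0,0,0,0,0,0,0,0,0,0,0,0,0,0,0,0,0,0,0,0,0,0,0,0,0,0,0])

```text
time_s: 7.0
ee_pos: [0.5894, 0.2906, 0.1539]
eef_rot: [-3.142, -0.003, 0.07]
force: [0.0, 0.2, 0.3]
grip_width: 0.0465
```

>>> carry_out(commands=[0,-0.1,0,-2,0,0,0,0,-0.1,0,-4,0,0,0,0,-0.1,0,-6,0,0,0,0,-0.1,0,-8,0,0,0,0,-0.1,0,-10,0,0,0,0,-0.1,0,-11,0,0,0,0,-0.1,0,-12,0,0,0,0,-0.1,0,-13,0,0,0,0,-0.1,0,-13.5,0,0,0,0,-0.1,0,-13.5,0,0,0,0,-0.1,0,-13.5,0,0,0,0,-0.1,0,-13.5,0,0,0])

```text
time_s: 8.0
ee_pos: [0.5888, 0.2908, 0.0197]
eef_rot: [-3.141, -0.004, 0.07]
force: [-0.1, -0.4, 0.5]
grip_width: 0.0469
```

>>> carry_out(commands=[0.5,-0.2,0.1,-0.1,0,0,0,1,-0.2,0.1,-0.1,0,0,0,1,-0.2,0.1,-0.1,0,0,0,1,-0.2,0.1,-0.1,0,0,0,1,-0.2,0.1,-0.1,0,0,0,1,-0.2,0.1,-0.1,0,0,0,1,-0.2,0.1,-0.1,0,0,0,1,-0.2,0.1,-0.1,0,0,0,1,-0.2,0.1,-0.1,0,0,0,1,-0.2,0.1,-0.1,0,0,0], force=35)

```text
time_s: 8.83
ee_pos: [0.5881, 0.2919, 0.0192]
eef_rot: [-3.141, -0.008, 0.07]
force: [6.5, 0.6, -1.7]
grip_width: 0.0119
```

>>> carry_out(commands=[1,0.1,0,0.5,0,0,0,1,0.1,0,1.2,0,0,0,1,0.1,0,2,0,0,0,1,0.1,0,3,0,0,0,1,0.1,0,5,0,0,0,1,0.1,0,8,0,0,0,1,0.1,0,11,0,0,0,1,0.1,0,14,0,0,0,1,0.1,0,16,0,0,0,1,0.1,0,16,0,0,0,1,0.1,0,16,0,0,0])

```text
time_s: 9.75
ee_pos: [0.5893, 0.292, 0.1808]
eef_rot: [-3.14, -0.01, 0.07]
force: [-0.1, 0.1, -0.1]
grip_width: 0.012
```

>>> carry_out(commands=[1,0.2,-4,0,0,0.01,-0.05,1,0.5,-8,0,0,0.01,-0.1,1,0.8,-12,0,0,0.01,-0.15,1,1.2,-16,0,0,0.01,-0.21,1,1.6,-20,0,0,0.01,-0.21,1,2,-23,0,0,0.01,-0.21,1,2.3,-26,0,0,0.01,-0.21,1,2.3,-27.1,0,0,0.01,-0.21,1,2.3,-27.1,0,0,0.01,-0.21,1,2.3,-27.1,0,0,0.01,-0.21,1,2.3,-27.1,0,0,0.01,-0.21])

```text
time_s: 10.67
ee_pos: [0.612, 0.0225, 0.1803]
eef_rot: [-3.14, 0.001, -0.139]
force: [-0.4, -0.2, 0.5]
grip_width: 0.0117
```

```bash
python3 - <<'E'
from h import *
o=ctrl.get_obs(); print(o['ee_pos'],o['eef_rot'],o['force'],o['grip_width'])
a,d,X=snap('scene')
i=viewer.camera_info('scene');K=np.array([[i['fx'],0,i['cx']],[0,i['fy'],i['cy']],[0,0,1]])
def pr(p): return cv2.projectPoints(np.array(p,float).reshape(-1,1,3),cv2.Rodrigues(np.array(i['R'],float))[0],np.array(i['t'],float).ravel(),K,np.array(i['D'],float))[0].reshape(-1,2)
t=o['ee_pos']; kz=t[2]+.0228
print('pred px tip,collar,mouth',pr([[t[0],t[1],kz-.027],[t[0],t[1],kz+.002],[.6122,.021,.133]]))
u0,v0=250,150
cv2.imwrite('pics/c6.png',cv2.resize(a[150:250,240:330],(540,600),interpolation=cv2.INTER_CUBIC))
hsv=cv2.cvtColor(a,cv2.COLOR_BGR2HSV)
m=(abs(X[...,0]-t[0])<.04)&(abs(X[...,1]-t[1])<.04)&(X[...,2]>.145)&(X[...,2]<.25)
q=X[m]
for z in np.arange(.15,.25,.006):
    s=q[abs(q[:,2]-z)<.003]
    if len(s): print(round(z,3),len(s),np.round(s.min(0),4),np.round(s.max(0),4))
E
```

```text
[0.61203319 0.0225468  0.1803236 ] [-3.14002290e+00  1.15443277e-03 -1.38817311e-01] [-0.443894   -0.2128013   0.48833307] 0.01174645401717783
pred px tip,collar,mouth [[288.12434606 209.26348482]
 [288.30074725 200.79554649]
 [287.47695763 221.01686179]]
0.174 1 [0.6141 0.0204 0.1765] [0.6141 0.0204 0.1765]
0.18 4 [0.6095 0.0236 0.1778] [0.6132 0.027  0.1826]
0.186 9 [0.6078 0.0171 0.1834] [0.6174 0.027  0.1885]
0.192 7 [0.6091 0.0182 0.1897] [0.6174 0.0276 0.1947]
0.198 6 [0.6111 0.0241 0.1952] [0.6173 0.0287 0.2002]
0.204 9 [0.6093 0.0181 0.2032] [0.6221 0.0332 0.2067]
0.21 11 [0.6033 0.0168 0.2071] [0.6229 0.0339 0.2124]
0.216 11 [0.6008 0.0285 0.2145] [0.6221 0.0386 0.2189]
0.222 19 [0.596  0.0259 0.2194] [0.6278 0.0397 0.2247]
0.228 27 [0.5953 0.0141 0.2251] [0.6311 0.039  0.2304]
0.234 28 [0.5973 0.0133 0.2311] [0.631  0.0389 0.2364]
0.24 32 [0.598  0.0136 0.237 ] [0.6309 0.0399 0.2428]
0.246 41 [0.5957 0.0133 0.2431] [0.6304 0.0405 0.249 ]
```

View pics/c6.png

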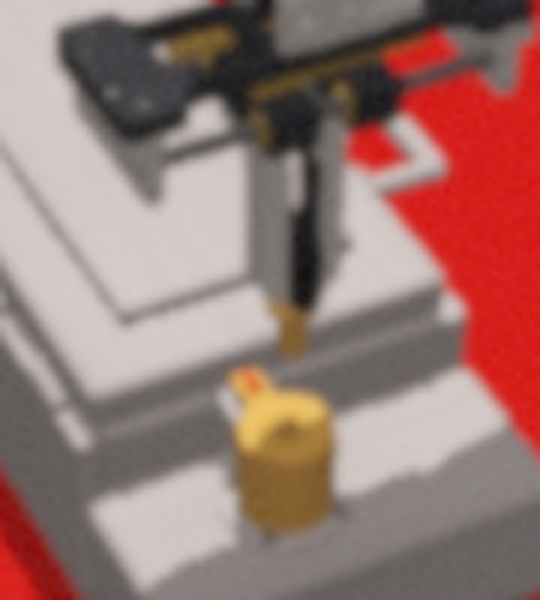

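>>> carry_out(commands=[1,0.05,-0.15,-1.5,0,0,0,1,0.05,-0.15,-3,0,0,0,1,0.05,-0.15,-3.8,0,0,0,1,0.05,-0.15,-3.8,0,0,0,1,0.05,-0.15,-4.0,0,0,0,1,0.05,-0.15,-4.3,0,0,0,1,0.05,-0.15,-4.6,0,0,0,1,0.05,-0.15,-4.8,0,0,0,1,0.05,-0.15,-4.8,0,0,0])

```text
time_s: 11.47
ee_pos: [0.6127, 0.0212, 0.1325]
eef_rot: [-3.14, 0.0, -0.138]
force: [0.6, -0.1, 0.5]
grip_width: 0.0117
```

>>> carry_out(commands=[1,0,0,-0.3,0,0,0,1,0,0,-0.6,0,0,0,1,0,0,-0.9,0,0,0,1,0,0,-1.2,0,0,0,1,0,0,-1.2,0,0,0])

```text
time_s: 11.88
ee_pos: [0.6126, 0.0216, 0.1198]
eef_rot: [-3.139, 0.001, -0.138]
force: [2.7, 5.8, -4.6]
grip_width: 0.0116
```

>>> carry_out(commands=[1,0.05,0.1,-0.2,0,0,0,1,0.05,0.1,-0.5,0,0,0,1,0.05,0.1,-0.8,0,0,0,1,0.05,0.1,-1.0,0,0,0,1,0.05,0.1,-1.1,0,0,0,1,0.05,0.1,-1.2,0,0,0,1,0.05,0.1,-1.2,0,0,0])

```text
time_s: 12.47
ee_pos: [0.6132, 0.0223, 0.1096]
eef_rot: [-3.14, -0.0, -0.138]
force: [-7.8, -0.2, 16.2]
grip_width: 0.0115
```

>>> carry_out(commands=[1,-0.08,0,0.05,0,0,-0.08,1,-0.08,0,0.05,0,0,-0.16,1,-0.08,0,0.05,0,0,-0.24,1,-0.08,0,0.05,0,0,-0.32,1,-0.08,0,0.05,0,0,-0.4,1,-0.08,0,0.05,0,0,-0.48,1,-0.08,0,0.05,0,0,-0.56,1,-0.08,0,0.05,0,0,-0.56,1,-0.08,0,0.05,0,0,-0.56])

```text
time_s: 13.22
ee_pos: [0.6133, 0.0223, 0.1107]
eef_rot: [-3.138, -0.002, -0.697]
force: [5.7, 1.1, 3.2]
grip_width: 0.0121
```

```bash
python3 - <<'E'
from h import *
o=ctrl.get_obs(); print(o['ee_pos'],o['eef_rot'],o['force'],o['moment'],o['qpos'])
E
```

```text
[0.61329487 0.02227997 0.11067617] [-3.13798987e+00 -1.98405279e-03 -6.96998298e-01] [5.69745544 1.12204563 3.15147413] [ 0.2798182  -1.15754892  0.01480879] [-0.02414555  0.4910269   1.40263474  0.00166932  1.2441345   0.67231652]
```

>>> carry_out(commands=[1,0.05,0,-0.05,0,0,-0.08,1,0.05,0,-0.05,0,0,-0.16,1,0.05,0,-0.05,0,0,-0.24,1,0.05,0,-0.05,0,0,-0.32,1,0.05,0,-0.05,0,0,-0.4,1,0.05,0,-0.05,0,0,-0.48,1,0.05,0,-0.05,0,0,-0.56,1,0.05,0,-0.05,0,0,-0.62,1,0.05,0,-0.05,0,0,-0.62])

```text
time_s: 13.97
ee_pos: [0.6137, 0.0223, 0.1105]
eef_rot: [-3.138, -0.002, -1.319]
force: [-2.4, 1.3, 4.3]
grip_width: 0.0118
```

```bash
python3 - <<'E'
from h import *
o=ctrl.get_obs(); print(o['ee_pos'],o['eef_rot'],o['force'],o['moment'],o['qpos'])
E
```

```text
[0.61369258 0.02228646 0.11053823] [-3.13804373e+00 -1.95088986e-03 -1.31874700e+00] [-2.39102233  1.33951644  4.3436128 ] [0.29460394 0.43045446 0.02299022] [-2.28825452e-02  4.92021191e-01  1.40149168e+00 -9.65185280e-04
  1.24413466e+00  1.29616890e+00]
```

>>> carry_out(commands=[1,0,0,0,0,0,-0.05,1,0,0,0,0,0,-0.1,1,0,0,0,0,0,-0.15,1,0,0,0,0,0,-0.2,1,0,0,0,0,0,-0.25,1,0,0,0,0,0,-0.25])

```text
time_s: 14.47
ee_pos: [0.6136, 0.0223, 0.1106]
eef_rot: [-3.138, -0.002, -1.569]
force: [-0.2, 0.8, 2.4]
grip_width: 0.0118
```

```bash
python3 - <<'E'
from h import *
o=ctrl.get_obs(); print(o['ee_pos'],o['eef_rot'],o['force'],o['moment'])
E
```

```text
[0.61364741 0.02229615 0.11062226] [-3.13808082e+00 -1.96114184e-03 -1.56874354e+00] [-0.18685567  0.8265009   2.42891041] [0.25485425 0.12163775 0.05415421]
```

>>> carry_out(commands=[1,0,0,0,0,0,-0.04,1,0,0,0,0,0,-0.08,1,0,0,0,0,0,-0.12,1,0,0,0,0,0,-0.12])

```text
time_s: 14.8
ee_pos: [0.6136, 0.0223, 0.1106]
eef_rot: [-3.138, -0.002, -1.687]
force: [0.5, 0.9, 1.2]
grip_width: 0.0117
```

```bash
python3 - <<'E'
from h import *
o=ctrl.get_obs(); print(o['ee_pos'],o['eef_rot'],o['force'],o['moment'])
p,d,X=snap('scene');b,_,_=snap('top')
A=cv2.resize(p[170:250,250:320],(525,600),interpolation=cv2.INTER_CUBIC)
B=ortho('top',b,.6,.02,.133,.05,.0003);B=cv2.resize(B,(275,275))
o=np.zeros((600,800,3),np.uint8);o[:,:525]=A;o[:275,525:]=B
cv2.imwrite('pics/c7.png',o)
E
```

```text
[0.61358894 0.02225341 0.11057267] [-3.13823994e+00 -2.09810203e-03 -1.68712024e+00] [0.47269968 0.9217805  1.23749413] [0.30994653 0.00625022 0.25434545]
```

View pics/c7.png

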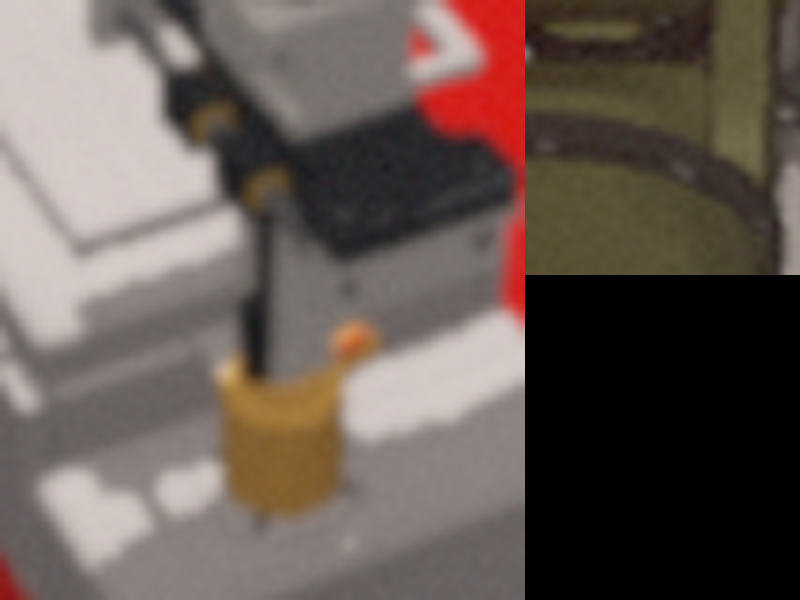

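>>> carry_out(commands=[1,0,0,-0.1,0,0,-0.03,1,0,0,-0.1,0,0,-0.03,0.55,0,0,0,0,0,0,0.55,0,0,0,0,0,0,0.55,0,0,0,0,0,0,0.55,0,0,0,0,0,0])

```text
time_s: 15.4
ee_pos: [0.6135, 0.0221, 0.1103]
eef_rot: [-3.139, -0.002, -1.685]
force: [0.2, 0.0, 0.1]
grip_width: 0.0211
```

>>> carry_out(commands=[0.55,0,0,1,0,0,0,0.55,0,0,2.5,0,0,0,0.55,0,0,5,0,0,0,0.55,0,0,9,0,0,0,0.55,0,0,12,0,0,0,0.55,-8,-6,14,0,0,0.3,0.55,-12,-9,14,0,0,0.6,0.55,-17,-14,14,0,0,0.9,0.55,-17,-16,14,0,0,1.2,0.55,-17,-18,14,0,0,1.547,0.55,-17,-18,14,0,0,1.547,0.55,-17,-18,14,0,0,1.547])

```text
time_s: 16.4
ee_pos: [0.4415, -0.1604, 0.2515]
eef_rot: [-3.139, -0.004, -0.847]
force: [0.5, -0.2, 0.1]
grip_width: 0.0211
```

```bash
python3 - <<'E'
from h import *
o=ctrl.get_obs(); print(o['ee_pos'],o['eef_rot'],o['force'],o['grip_width'],o['qpos'])
p,d,X=snap('scene');b,_,Y=snap('top')
T=ortho('top',b,.61,.02,.133,.05,.00025);S=ortho('scene',p,.61,.02,.133,.05,.00025)
C=cv2.resize(p[100:260,190:330],(350,400))
cv2.imwrite('pics/c8.png',np.hstack([cv2.resize(T,(220,220)),cv2.resize(S,(220,220))]+[cv2.resize(p[100:240,200:340],(220,220))]))
for n,Z,I in [('s',X,p),('t',Y,b)]:
    h=cv2.cvtColor(I,cv2.COLOR_BGR2HSV)
    m=(abs(Z[...,0]-.6)<.06)&(abs(Z[...,1]-.02)<.045)&(Z[...,2]>.137)&(Z[...,2]<.20)
    q=Z[m]; print(n,len(q),np.round(np.percentile(q[:,2],[50,90,100]),4))
    q=q[q[:,2]>.165]; 
    if len(q)>5: print(cv2.minAreaRect((q[:,:2]*1000).astype(np.float32)))
E
```

```text
[ 0.44150959 -0.1603928   0.25151887] [-3.13866907 -0.00373464 -0.84736405] [ 0.49839153 -0.16450067  0.08483877] 0.02108266272340673 [-4.27196400e-01  6.24377680e-02  1.61709677e+00  1.15329100e-03
  1.45745583e+00  4.20034394e-01]
s 227 [0.1556 0.1793 0.1845]
((615.0027465820312, 22.25436019897461), (13.948481559753418, 32.82743453979492), 87.36853790283203)
t 136 [0.1485 0.1796 0.186 ]
((610.4660034179688, 22.84923553466797), (12.52991771697998, 33.04996109008789), 85.36418151855469)
```

View pics/c8.png

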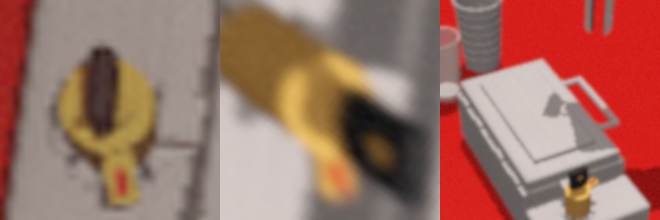

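>>> carry_out(commands=[0.28,-1,0,0,0,0,0.12,0.28,-2,0.1,0,0,0,0.24,0.28,-3,0.3,0,0,0,0.36,0.28,-3,0.3,0,0,0,0.48,0.28,-3,0.3,0,0,0,0.6,0.28,-3,0.3,0,0,0,0.708,0.28,-3,0.3,0,0,0,0.708,0.28,-3,0.3,0,0,0,0.708])

```text
time_s: 17.17
ee_pos: [0.4129, -0.156, 0.2516]
eef_rot: [-3.138, -0.004, -0.147]
force: [0.2, 0.5, -0.0]
grip_width: 0.0334
```

>>> carry_out(commands=[0.28,0,0,-1,-0.015,-0.1,0,0.28,0,0,-2,-0.03,-0.2,0,0.28,0,0,-3,-0.045,-0.3,0,0.28,0,0,-4,-0.06,-0.4,0,0.28,0,0,-5,-0.075,-0.5,0,0.28,0,0,-6,-0.09,-0.6,0,0.28,0,0,-7,-0.098,-0.693,0,0.28,0,0,-8,-0.098,-0.693,0,0.28,0,0,-9.3,-0.098,-0.693,0,0.28,0,0,-9.3,-0.098,-0.693,0,0.28,0,0,-9.3,-0.098,-0.693,0])

```text
time_s: 18.08
ee_pos: [0.413, -0.1557, 0.1587]
eef_rot: [-3.129, -0.703, -0.154]
force: [0.6, 0.2, 0.3]
grip_width: 0.0339
```

```bash
cat >> h.py <<'E'
E_=np.array([.9902,-.1395,0]);F_=np.array([.1395,.9902,0])
def stz(P): return np.stack([P@E_,P@F_,P[...,2]],-1)
from scipy.spatial.transform import Rotation as Ro
E
python3 - <<'E'
from h import *
o=ctrl.get_obs(); t=o['ee_pos'];R=Ro.from_euler('xyz',o['eef_rot']).as_matrix(); print(t,o['eef_rot'],o['force'],o['grip_width'],o['qpos']); print('tool z',R[:,2],'stz',stz(R[:,2]),stz(t)); print('x',R[:,0])
out=[]
for n in ['scene','top']:
    p,d,X=snap(n)
    L=(X-t)@R
    m=(abs(L[...,0])<.05)&(abs(L[...,1])<.025)&(L[...,2]>-.09)&(L[...,2]<.03)
    q=L[m]
    print(n,len(q))
    for z in np.arange(-.08,.02,.01):
        s=q[abs(q[:,2]-z)<.005]
        if len(s): print(round(z,3),len(s),np.round(s.min(0),3),np.round(s.max(0),3))
    Y=stz(X); m=(Y[...,0]<.466)&(Y[...,0]>.43)&(Y[...,1]<0)&(Y[...,1]>-.2)&(Y[...,2]<.142)&(Y[...,2]>.122)
    q=Y[m]; print('bar',len(q),np.round(np.percentile(q,[5,50,95],axis=0),4).tolist())
    out.append(cv2.resize(p[90:240,180:330] if n=='scene' else p[170:320,230:380],(400,400),interpolation=cv2.INTER_CUBIC))
cv2.imwrite('pics/c9.png',np.hstack(out))
E
```

```text
[ 0.4130092  -0.1556939   0.15865568] [-3.12887218 -0.7027333  -0.15387825] [0.61370737 0.19836187 0.28903428] 0.03391203237987942 [-0.67965805 -0.3180517   2.34447248  0.64901808  0.58817254 -0.98166424]
tool z [ 0.64056709 -0.08648255 -0.76301676] stz [ 0.64635385  0.00372409 -0.76301676] [ 0.43068101 -0.09655332  0.15865568]
x [ 0.75406202 -0.11695834  0.64630582]
scene 254
-0.08 51 [-0.029 -0.01  -0.085] [ 0.032  0.009 -0.075]
-0.07 46 [-0.03  -0.011 -0.075] [ 0.032  0.01  -0.065]
-0.06 46 [-0.03  -0.012 -0.065] [ 0.031  0.01  -0.056]
-0.05 49 [-0.029 -0.012 -0.055] [ 0.031  0.011 -0.045]
-0.04 34 [-0.024 -0.014 -0.045] [ 0.032  0.009 -0.036]
-0.03 3 [-0.019 -0.006 -0.035] [-0.016  0.005 -0.034]
bar 173 [[0.4512, -0.1685, 0.1286], [0.4584, -0.0907, 0.1344], [0.4632, -0.022, 0.1379]]
top 51
-0.06 17 [ 0.024 -0.009 -0.064] [ 0.031  0.008 -0.055]
-0.05 17 [ 0.022 -0.009 -0.055] [ 0.029  0.008 -0.045]
-0.04 4 [ 0.02  -0.009 -0.045] [ 0.028  0.005 -0.038]
bar 301 [[0.4479, -0.1724, 0.1297], [0.4537, -0.0988, 0.134], [0.4604, -0.0231, 0.1381]]
```

View pics/c9.png

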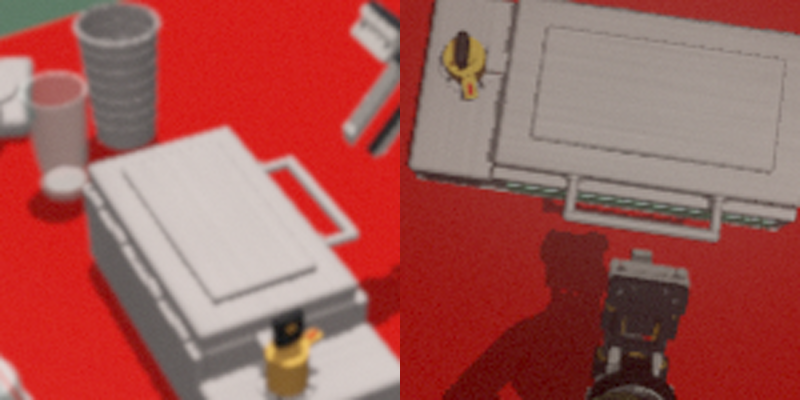

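>>> carry_out(commands=[0.43,0,0,0,0,0,0,0.43,1.3,-0.2,-1.6,0,0,0,0.43,2.6,-0.35,-3.2,0,0,0,0.43,3.6,-0.5,-4.4,0,0,0,0.43,4.4,-0.6,-5.4,0,0,0,0.43,5.0,-0.7,-6.1,0,0,0,0.43,5.4,-0.75,-6.5,0,0,0,0.43,5.7,-0.8,-6.8,0,0,0,0.43,5.7,-0.8,-6.8,0,0,0,0.43,5.7,-0.8,-6.8,0,0,0])

```text
time_s: 19.02
ee_pos: [0.4705, -0.164, 0.0919]
eef_rot: [-3.131, -0.705, -0.151]
force: [-0.4, 1.1, 0.1]
grip_width: 0.0268
```

```bash
python3 - <<'E'
from h import *
o=ctrl.get_obs(); t=o['ee_pos'];R=Ro.from_euler('xyz',o['eef_rot']).as_matrix(); print(t,o['eef_rot'],o['force'],o['grip_width'],o['qpos']); print(stz(t-.053*R[:,2]))
for n in ['scene','top']:
    p,d,X=snap(n); Y=stz(X)
    L=(X-t+.053*R[:,2])@R
    # bar points away from fingers, in tool coords (x along jaws, z along tool)
    m=(abs(L[...,1])>.022)&(abs(L[...,1])<.06)&(abs(L[...,0])<.012)&(abs(L[...,2])<.015)
    q=L[m]; print(n,len(q),np.round(np.percentile(q,[5,50,95],axis=0),4).tolist() if len(q) else '')
E
```

```text
[ 0.47050575 -0.16399535  0.09189459] [-3.131287   -0.70465791 -0.15102213] [-0.36208007  1.1340963   0.08525688] 0.026806013224302462 [-0.58207603 -0.01833931  2.29677901  0.95259706  0.35074614 -1.26061615]
[ 0.4544388  -0.09691902  0.1322696 ]
scene 70 [[-0.0006, -0.0561, -0.004], [0.0047, -0.0282, 0.0011], [0.0076, 0.0579, 0.0068]]
top 75 [[-0.0053, -0.0578, -0.0069], [0.0008, -0.0389, -0.0021], [0.0042, 0.0579, 0.004]]
```

>>> carry_out(commands=[0.7,0,0,0,0,0,0,1,0,0,0,0,0,0,1,0,0,0,0,0,0,1,0,0,0,0,0,0,1,0,0,0,0,0,0,1,0,0,0,0,0,0], force=25)

```text
time_s: 19.62
ee_pos: [0.4695, -0.1639, 0.0915]
eef_rot: [-3.132, -0.704, -0.151]
force: [-11.7, -1.0, 2.5]
grip_width: 0.0122
```

```bash
cat > plan.py <<'E'
# print rows from measured pose: lid from a0 (estimated from grasp point) in steps
import sys
from h import *
o=ctrl.get_obs(); t=o['ee_pos'];R=Ro.from_euler('xyz',o['eef_rot']); d=R.as_matrix()[:,2]
off=float(sys.argv[1])       # grasp offset along tool z
H=np.array([float(sys.argv[2]),.116]) # hinge s,z
targets=[float(v) for v in sys.argv[3].split(',')]
G=stz(t-off*d); r=G[[0,2]]-H; ph=np.arctan2(r[1],-r[0])
Rr=np.hypot(*r); phi0=np.arctan2(.013,.22)
th=np.arcsin(np.clip(stz(d)[0],-1,1))
print('force',np.round(o['force'],1),'mom',np.round(o['moment'],2),'w',round(o['grip_width'],4),'G',np.round(G,4),'R',round(Rr,4),'lid est',round(ph-phi0,4),'tilt',round(th,3),'q',np.round(o['qpos'],2))
rows=[]
for a in targets:
    tilt=float(sys.argv[4])*(1-min(a,1.39)/1.39)   # desired tool tilt
    Rn=Ro.from_rotvec(-(tilt-th)*F_)*R
    g=H+.2204*np.array([-np.cos(a+phi0),np.sin(a+phi0)])
    gw=E_*g[0]+F_*G[1]; gw[2]=g[1]
    tn=gw+off*Rn.as_matrix()[:,2]
    rows+= [1]+[round(float(v),2) for v in (tn-t)*100]+[round(float(v),3) for v in (Rn*R.inv()).as_rotvec()]
print(rows)
E
python3 plan.py .053 .6746 0.01,0.03,0.06,0.09,0.125,0.16,0.195,0.23,0.265,0.3,0.335,0.37 0.70
```

```text
force [-11.7  -1.    2.5] mom [-0.17  1.72 -0.22] w 0.0122 G [ 0.4535 -0.097   0.1319] R 0.2217 lid est 0.0126 tilt 0.704 q [-0.58 -0.02  2.3   0.95  0.35 -1.26]
[1, 0.08, -0.01, -0.1, 0.001, 0.009, -0.0, 1, 0.08, -0.01, 0.31, 0.003, 0.019, -0.0, 1, 0.08, -0.01, 0.92, 0.005, 0.034, -0.0, 1, 0.11, -0.02, 1.52, 0.007, 0.049, -0.0, 1, 0.16, -0.02, 2.23, 0.009, 0.066, -0.0, 1, 0.24, -0.03, 2.93, 0.012, 0.083, 0.0, 1, 0.34, -0.05, 3.62, 0.014, 0.101, 0.0, 1, 0.47, -0.07, 4.31, 0.017, 0.118, -0.0, 1, 0.62, -0.09, 5.0, 0.019, 0.136, 0.0, 1, 0.8, -0.11, 5.68, 0.022, 0.153, 0.0, 1, 1.0, -0.14, 6.35, 0.024, 0.171, -0.0, 1, 1.23, -0.17, 7.01, 0.027, 0.188, 0.0]
```

```bash
python3 plan.py .0495 .6745 0.01,0.03,0.06,0.09,0.125,0.16,0.195,0.23,0.265,0.3,0.335,0.37 0.70
```

```text
force [-11.7  -1.    2.5] mom [-0.17  1.72 -0.22] w 0.0122 G [ 0.4558 -0.0969  0.1292] R 0.2191 lid est 0.0013 tilt 0.704 q [-0.58 -0.02  2.3   0.95  0.35 -1.26]
[1, -0.15, 0.02, 0.17, 0.001, 0.009, -0.0, 1, -0.15, 0.02, 0.58, 0.003, 0.019, -0.0, 1, -0.14, 0.02, 1.19, 0.005, 0.034, -0.0, 1, -0.11, 0.02, 1.8, 0.007, 0.049, -0.0, 1, -0.05, 0.01, 2.51, 0.009, 0.066, -0.0, 1, 0.03, -0.0, 3.21, 0.012, 0.083, 0.0, 1, 0.14, -0.02, 3.91, 0.014, 0.101, 0.0, 1, 0.27, -0.04, 4.61, 0.017, 0.118, -0.0, 1, 0.43, -0.06, 5.29, 0.019, 0.136, 0.0, 1, 0.61, -0.09, 5.97, 0.022, 0.153, 0.0, 1, 0.82, -0.11, 6.65, 0.024, 0.171, -0.0, 1, 1.05, -0.15, 7.31, 0.027, 0.188, 0.0]
```

>>> carry_out(commands=[1,-0.15,0.02,0.17,0.001,0.009,0,1,-0.15,0.02,0.58,0.003,0.019,0,1,-0.14,0.02,1.19,0.005,0.034,0,1,-0.11,0.02,1.8,0.007,0.049,0,1,-0.05,0.01,2.51,0.009,0.066,0,1,0.03,0,3.21,0.012,0.083,0])

```text
time_s: 20.12
ee_pos: [0.4707, -0.1645, 0.1249]
eef_rot: [-3.134, -0.621, -0.151]
force: [24.2, -0.1, -8.7]
grip_width: 0.0122
```

```bash
python3 plan.py .0495 .6745 0.19,0.225,0.26,0.295,0.33,0.365,0.4,0.435,0.47,0.505,0.54,0.575 0.70; python3 -c "
from h import *
p,d,X=snap('scene');Y=stz(X)
m=(Y[...,0]>.5)&(Y[...,0]<.66)&(Y[...,1]<0.05)&(Y[...,1]>-.24)&(Y[...,2]>.14)
q=Y[m];
A=np.c_[q[:,0],np.ones(len(q))]
w=np.ones(len(q),bool)
for _ in range(5):
    c=np.linalg.lstsq(A[w],q[w,2],rcond=None)[0]; r=q[:,2]-A@c; w=abs(r)<max(.004,1.5*np.median(abs(r)))
print('lid angle',np.arctan(-c[0]),w.sum(),len(q))"
```

```text
force [24.2 -0.1 -8.7] mom [ 0.21 -2.28  0.37] w 0.0122 G [ 0.4603 -0.0973  0.1651] R 0.2198 lid est 0.1664 tilt 0.621 q [-0.56 -0.08  2.21  0.53  0.49 -0.81]
[1, -0.01, 0.0, 0.47, 0.002, 0.017, -0.0, 1, 0.12, -0.02, 1.17, 0.005, 0.034, -0.0, 1, 0.28, -0.04, 1.85, 0.007, 0.052, -0.0, 1, 0.46, -0.06, 2.54, 0.01, 0.069, 0.0, 1, 0.66, -0.09, 3.21, 0.012, 0.087, 0.0, 1, 0.89, -0.12, 3.87, 0.015, 0.104, -0.0, 1, 1.14, -0.16, 4.53, 0.017, 0.122, 0.0, 1, 1.41, -0.2, 5.17, 0.02, 0.139, 0.0, 1, 1.71, -0.24, 5.81, 0.022, 0.156, -0.0, 1, 2.03, -0.29, 6.43, 0.025, 0.174, 0.0, 1, 2.37, -0.33, 7.04, 0.027, 0.191, 0.0, 1, 2.73, -0.38, 7.63, 0.029, 0.209, 0.0]
lid angle 0.11668224618312056 2380 3697
```

```bash
cat > lid.py <<'E'
from h import *
def lid(n='scene',a0=0.1):
    p,d,X=snap(n);Y=stz(X)
    S=Y[...,0]-.675; Z=Y[...,2]-.116
    best=None
    m=(Y[...,1]<.03)&(Y[...,1]>-.22)&(abs(np.hypot(S,Z)-.11)<.06)&np.isfinite(S)
    s,z=S[m],Z[m]
    for a in np.arange(a0-.2,a0+.2,.004):
        h=s*np.sin(a)+z*np.cos(a)   # height over lid plane
        # histogram peak sharpness
        hh=np.histogram(h,bins=np.arange(-.06,.06,.002))[0]; k=(hh.max(),a,hh.argmax()*.002-.06)
        if best is None or k[0]>best[0]: best=k
    return best,m.sum()
if __name__=='__main__':
    import sys
    for n in ['scene','top']: print(n,lid(n,float(sys.argv[1])))
E
python3 lid.py .17; python3 plan.py .0495 .6768 0.185,0.22,0.255,0.29,0.325,0.36 0.70
```

```text
scene ((np.int64(1002), np.float64(0.166), np.float64(0.036000000000000004)), np.int64(5497))
top ((np.int64(1252), np.float64(0.17), np.float64(0.034)), np.int64(6450))
force [15.7 -1.1 -7.5] mom [-0.12 -1.3  -0.01] w 0.0121 G [ 0.4603 -0.0972  0.1651] R 0.222 lid est 0.164 tilt 0.622 q [-0.56 -0.08  2.21  0.53  0.49 -0.81]
[1, 0.2, -0.03, 0.37, 0.002, 0.015, -0.0, 1, 0.32, -0.04, 1.07, 0.005, 0.033, -0.0, 1, 0.47, -0.07, 1.76, 0.007, 0.05, 0.0, 1, 0.65, -0.09, 2.44, 0.01, 0.068, -0.0, 1, 0.85, -0.12, 3.11, 0.012, 0.085, -0.0, 1, 1.07, -0.15, 3.78, 0.014, 0.103, 0.0]
```

Lid angle measured at 0.17, matching the estimate. Continue.

>>> carry_out(commands=[1,0.2,-0.03,0.37,0.002,0.015,0,1,0.32,-0.04,1.07,0.005,0.033,0,1,0.47,-0.07,1.76,0.007,0.05,0,1,0.65,-0.09,2.44,0.01,0.068,0,1,0.85,-0.12,3.11,0.012,0.085,0,1,1.07,-0.15,3.78,0.014,0.103,0])

```text
time_s: 20.77
ee_pos: [0.4794, -0.1654, 0.1615]
eef_rot: [-3.135, -0.512, -0.149]
force: [-19.3, 1.9, 4.6]
grip_width: 0.0123
```

```bash
python3 plan.py .0495 .6768 0.385,0.42,0.455,0.49,0.525,0.56,0.595,0.63,0.665,0.7,0.735,0.77 0.70
```

```text
force [-19.3   1.9   4.6] mom [ 0.23  3.03 -0.08] w 0.0123 G [ 0.4735 -0.097   0.2046] R 0.2218 lid est 0.3521 tilt 0.512 q [-0.51 -0.08  2.06  0.29  0.69 -0.54]
[1, 0.39, -0.06, 0.59, 0.001, 0.006, 0.0, 1, 0.66, -0.09, 1.24, 0.003, 0.023, -0.0, 1, 0.95, -0.13, 1.88, 0.006, 0.041, -0.0, 1, 1.26, -0.18, 2.5, 0.008, 0.058, -0.0, 1, 1.59, -0.22, 3.12, 0.011, 0.076, 0.0, 1, 1.94, -0.27, 3.72, 0.013, 0.093, -0.0, 1, 2.32, -0.33, 4.3, 0.016, 0.111, -0.0, 1, 2.71, -0.38, 4.87, 0.018, 0.128, -0.0, 1, 3.13, -0.44, 5.43, 0.021, 0.146, 0.0, 1, 3.56, -0.5, 5.97, 0.023, 0.163, -0.0, 1, 4.02, -0.57, 6.49, 0.025, 0.181, -0.0, 1, 4.49, -0.63, 6.99, 0.028, 0.198, 0.0]
```

```bash
python3 plan.py .0495 .6756 0.375,0.405,0.44,0.475,0.51,0.545,0.58,0.615,0.65,0.685 0.70
```

```text
force [-19.3   1.9   4.6] mom [ 0.23  3.03 -0.08] w 0.0123 G [ 0.4735 -0.097   0.2046] R 0.2207 lid est 0.3543 tilt 0.512 q [-0.51 -0.08  2.06  0.29  0.69 -0.54]
[1, 0.2, -0.03, 0.4, 0.0, 0.001, -0.0, 1, 0.42, -0.06, 0.96, 0.002, 0.016, 0.0, 1, 0.7, -0.1, 1.61, 0.005, 0.033, -0.0, 1, 1.0, -0.14, 2.24, 0.007, 0.051, -0.0, 1, 1.32, -0.19, 2.86, 0.01, 0.068, 0.0, 1, 1.67, -0.23, 3.46, 0.012, 0.086, -0.0, 1, 2.03, -0.29, 4.05, 0.015, 0.103, 0.0, 1, 2.42, -0.34, 4.63, 0.017, 0.121, 0.0, 1, 2.83, -0.4, 5.19, 0.019, 0.138, -0.0, 1, 3.25, -0.46, 5.74, 0.022, 0.156, -0.0]
```

>>> carry_out(commands=[1,0.2,-0.03,0.4,0,0.001,0,1,0.42,-0.06,0.96,0.002,0.016,0,1,0.7,-0.1,1.61,0.005,0.033,0,1,1.0,-0.14,2.24,0.007,0.051,0,1,1.32,-0.19,2.86,0.01,0.068,0,1,1.67,-0.23,3.46,0.012,0.086,0,1,2.03,-0.29,4.05,0.015,0.103,0,1,2.42,-0.34,4.63,0.017,0.121,0,1,2.83,-0.4,5.19,0.019,0.138,0,1,3.25,-0.46,5.74,0.022,0.156,0])

```text
time_s: 21.6
ee_pos: [0.5112, -0.1701, 0.219]
eef_rot: [-3.137, -0.352, -0.148]
force: [-6.4, -0.3, 3.2]
grip_width: 0.0118
```

```bash
python3 lid.py .68; python3 plan.py .0495 .6756 0.705,0.735,0.77,0.805,0.84,0.875,0.91,0.945,0.98,1.015 0.70
```

```text
scene ((np.int64(1094), np.float64(0.6840000000000002), np.float64(0.036000000000000004)), np.int64(6094))
top ((np.int64(1233), np.float64(0.6920000000000002), np.float64(0.034)), np.int64(5230))
force [-11.5   0.9   6.6] mom [-0.15  1.66 -0.1 ] w 0.0123 G [ 0.5136 -0.0972  0.2661] R 0.2208 lid est 0.6883 tilt 0.354 q [-0.45  0.02  1.78  0.13  1.01 -0.35]
[1, 0.23, -0.03, 0.22, 0.001, 0.009, 0.0, 1, 0.62, -0.09, 0.67, 0.003, 0.024, -0.0, 1, 1.1, -0.15, 1.17, 0.006, 0.042, 0.0, 1, 1.59, -0.22, 1.66, 0.008, 0.059, -0.0, 1, 2.09, -0.29, 2.12, 0.011, 0.077, -0.0, 1, 2.61, -0.37, 2.57, 0.013, 0.094, -0.0, 1, 3.15, -0.44, 3.0, 0.016, 0.112, -0.0, 1, 3.71, -0.52, 3.4, 0.018, 0.129, 0.0, 1, 4.27, -0.6, 3.79, 0.021, 0.146, 0.0, 1, 4.85, -0.68, 4.15, 0.023, 0.164, -0.0]
```

Vision (0.684 and 0.692) agrees with the estimate (0.688). Continuing.

>>> carry_out(commands=[1,0.23,-0.03,0.22,0.001,0.009,0,1,0.62,-0.09,0.67,0.003,0.024,0,1,1.1,-0.15,1.17,0.006,0.042,0,1,1.59,-0.22,1.66,0.008,0.059,0,1,2.09,-0.29,2.12,0.011,0.077,0,1,2.61,-0.37,2.57,0.013,0.094,0,1,3.15,-0.44,3.0,0.016,0.112,0,1,3.71,-0.52,3.4,0.018,0.129,0,1,4.27,-0.6,3.79,0.021,0.146,0,1,4.85,-0.68,4.15,0.023,0.164,0])

```text
time_s: 22.53
ee_pos: [0.5603, -0.1773, 0.2613]
eef_rot: [-3.139, -0.188, -0.148]
force: [-4.0, -1.7, 2.2]
grip_width: 0.0124
```

```bash
python3 lid.py 1.01; python3 plan.py .0495 .6756 1.035,1.07,1.105,1.14,1.175,1.205,1.23,1.255,1.28,1.3,1.3 0.70
```

```text
scene ((np.int64(1184), np.float64(1.0100000000000002), np.float64(0.036000000000000004)), np.int64(6108))
top ((np.int64(690), np.float64(1.0180000000000002), np.float64(0.034)), np.int64(3152))
force [-4.2 -2.   5.5] mom [-0.39  0.78 -0.08] w 0.0121 G [ 0.5709 -0.0975  0.31  ] R 0.2205 lid est 1.0171 tilt 0.189 q [-0.39  0.21  1.44  0.05  1.31 -0.25]
[1, 0.3, -0.04, 0.17, 0.001, 0.01, -0.0, 1, 0.9, -0.13, 0.5, 0.004, 0.028, 0.0, 1, 1.51, -0.21, 0.8, 0.006, 0.045, 0.0, 1, 2.13, -0.3, 1.08, 0.009, 0.063, -0.0, 1, 2.76, -0.39, 1.34, 0.011, 0.08, -0.0, 1, 3.31, -0.47, 1.54, 0.013, 0.095, 0.0, 1, 3.77, -0.53, 1.7, 0.015, 0.107, 0.0, 1, 4.23, -0.6, 1.84, 0.017, 0.12, -0.0, 1, 4.7, -0.66, 1.97, 0.019, 0.132, 0.0, 1, 5.08, -0.71, 2.06, 0.02, 0.142, 0.0, 1, 5.08, -0.71, 2.06, 0.02, 0.142, 0.0]
```

>>> carry_out(commands=[1,0.3,-0.04,0.17,0.001,0.01,0,1,0.9,-0.13,0.5,0.004,0.028,0,1,1.51,-0.21,0.8,0.006,0.045,0,1,2.13,-0.3,1.08,0.009,0.063,0,1,2.76,-0.39,1.34,0.011,0.08,0,1,3.31,-0.47,1.54,0.013,0.095,0,1,3.77,-0.53,1.7,0.015,0.107,0,1,4.23,-0.6,1.84,0.017,0.12,0,1,4.7,-0.66,1.97,0.019,0.132,0,1,5.08,-0.71,2.06,0.02,0.142,0,1,5.08,-0.71,2.06,0.02,0.142,0])

```text
time_s: 23.55
ee_pos: [0.612, -0.1849, 0.2819]
eef_rot: [-3.14, -0.046, -0.147]
force: [-2.9, -2.7, 3.5]
grip_width: 0.0123
```

```bash
python3 lid.py 1.3; python3 plan.py .0495 .6756 1.315,1.33,1.345,1.36,1.37,1.38,1.39,1.39,1.39,1.39 0.70
```

```text
scene ((np.int64(1098), np.float64(1.2960000000000003), np.float64(0.036000000000000004)), np.int64(6005))
top ((np.int64(56), np.float64(1.1320000000000001), np.float64(0.054000000000000006)), np.int64(1312))
force [-1.7 -4.1  2.2] mom [-0.5   0.4   0.04] w 0.0121 G [ 0.6291 -0.0977  0.3313] R 0.2203 lid est 1.2989 tilt 0.046 q [-0.36  0.43  1.1   0.01  1.57 -0.21]
[1, 0.3, -0.04, 0.08, 0.001, 0.009, -0.0, 1, 0.58, -0.08, 0.14, 0.002, 0.016, -0.0, 1, 0.87, -0.12, 0.2, 0.003, 0.024, -0.0, 1, 1.15, -0.16, 0.25, 0.004, 0.031, 0.0, 1, 1.34, -0.19, 0.28, 0.005, 0.036, 0.0, 1, 1.53, -0.22, 0.31, 0.006, 0.041, -0.0, 1, 1.73, -0.24, 0.34, 0.006, 0.046, 0.0, 1, 1.73, -0.24, 0.34, 0.006, 0.046, 0.0, 1, 1.73, -0.24, 0.34, 0.006, 0.046, 0.0, 1, 1.73, -0.24, 0.34, 0.006, 0.046, 0.0]
```

>>> carry_out(commands=[1,0.3,-0.04,0.08,0.001,0.009,0,1,0.58,-0.08,0.14,0.002,0.016,0,1,0.87,-0.12,0.2,0.003,0.024,0,1,1.15,-0.16,0.25,0.004,0.031,0,1,1.34,-0.19,0.28,0.005,0.036,0,1,1.53,-0.22,0.31,0.006,0.041,0,1,1.73,-0.24,0.34,0.006,0.046,0,1,1.73,-0.24,0.34,0.006,0.046,0,1,1.73,-0.24,0.34,0.006,0.046,0,1,1.73,-0.24,0.34,0.006,0.046,0])

```text
time_s: 24.48
ee_pos: [0.6289, -0.1873, 0.2851]
eef_rot: [-3.141, -0.0, -0.147]
force: [-1.7, -3.2, 0.8]
grip_width: 0.0123
```

```bash
python3 plan.py .0495 .6756 1.39 0.70; python3 - <<'E'
from h import *
import lid
print(lid.lid('scene',1.39),ctrl.get_obs()['joint_vel'])
# least-squares: raised panel + lid plane fit around peak
p,d,X=snap('scene','fin.png');Y=stz(X);S=Y[...,0]-.6756;Z=Y[...,2]-.116
for t0,t1 in [(-.22,.03),(-.2,-.1),(-.1,.0)]:
    m=(Y[...,1]<t1)&(Y[...,1]>t0)&(abs(np.hypot(S,Z)-.1)<.05)
    s,z=S[m],Z[m]; h=s*np.sin(1.39)+z*np.cos(1.39); r=-s*np.cos(1.39)+z*np.sin(1.39)
    w=abs(h-.037)<.006
    for _ in range(5): c=np.polyfit(r[w],h[w],1); w=abs(h-np.polyval(c,r))<.0035
    print('lid',1.39-np.arctan(-c[0])*-1 if 0 else (1.39-np.arctan(c[0]),1.39+np.arctan(c[0])),w.sum())
cv2.imwrite('pics/c10.png',cv2.resize(p[60:320,170:430],(600,600)))
E
```

```text
force [-1.7 -3.2  0.8] mom [-0.58  0.25  0.05] w 0.0123 G [ 0.6488 -0.0978  0.3346] R 0.2202 lid est 1.3899 tilt 0.0 q [-0.35  0.51  0.98  0.    1.65 -0.2 ]
[1, -0.0, 0.0, 0.02, 0.0, 0.0, 0.0]
((np.int64(1088), np.float64(1.3860000000000001), np.float64(0.036000000000000004)), np.int64(5921)) [-0.00227527 -0.0005362   0.00126998  0.00099592  0.00268023 -0.00103778]
lid (np.float64(1.3943611107157123), np.float64(1.3856388892842875)) 1491
lid (np.float64(1.3923235683808555), np.float64(1.3876764316191443)) 544
lid (np.float64(1.3951152075168274), np.float64(1.3848847924831724)) 628
```

View pics/c10.png

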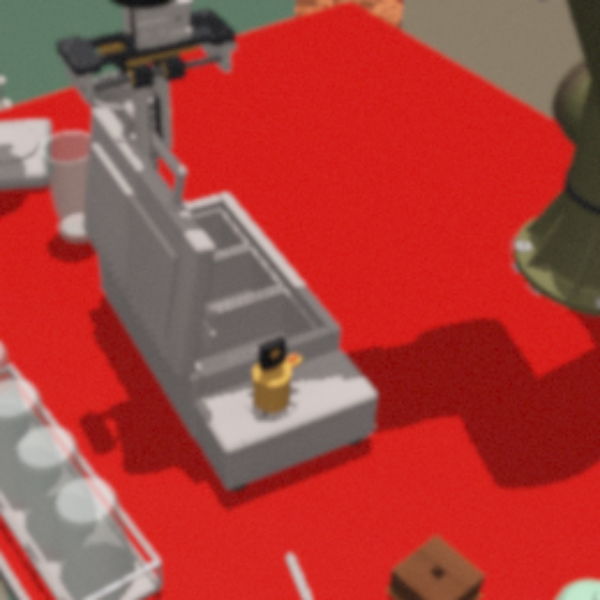

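```bash
python3 -c "
from h import *
print(ticket.hand_in())"
```

```text
the job is handed in; nothing more can be done
None
```

The key is home in the lock and turned to its stop. The arm is holding the lid by its bar at the balance point, and I have handed the job in (about 25 s of the 58 s used).

- **Key and lock:** The top of the key sits at z ≈ 0.179 m, which matches the collar resting on the barrel. Turning met the stop: the moment rose to 0.25 N m, against about 0.05 N m of friction. The brass dog points to the front at the stop angle. It was still so in the last picture.
- **Lid:** The arm's position gives a lid angle of 1.390 rad. Depth fits give 1.386 to 1.395 rad; the sign of the plane-fit correction was not pinned down, but either way it stays within 0.005 rad of 1.39. The top camera could not measure the lid at this steep an angle. The lid is held with 25 N (opening 12.3 mm on the 13 mm bar), the outside force is below 4 N and joint speeds are near zero.
- **What went wrong:** The first grasp at the key closed on top of it with about 6 N. The real fingertips are about 33 mm behind the reported TCP along the tool axis. I corrected for that in everything that followed, and the key was not moved by it.
- **Bystanders:** No contact with the other things on the counter was intended, and no contact force suggested any. I did not check each one afterwards.

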